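Put three drivetrain parts back in their own trays

ROBOT

A 6-joint arm with a two-finger parallel gripper is mounted at the origin on the work surface. World frame = base frame: x ahead of the robot, y to its left, z up, the work surface at z = 0. Lengths are in mm, angles in rad, forces in N, time in s.
With the tool pointing down it reaches from about 300 to 875 mm from the base axis. Payload 4.2 kg.
Tool frame: the origin (TCP) lies on the centre line of the jaws, within the pads' length; the fingertips stand 8 mm ahead of it and the grasp point (between the pads) lies 11 mm behind it; z points along the fingers, y is the line along which they close (so a half turn about z gives the same grasp; the last joint's range is limited). The gripper opens to 85 mm and grips with 20 to 120 N. Pads are 22 mm wide; open, the fingers measure 114 mm over their backs; the gripper's body (76 mm by 85 mm) begins 54 mm behind the grasp point. The pads swing forward as they close: fully open they stand 13 mm farther back than shut.
Start: joints at [-1.324, 0.32, 1.565, -0, 1.257, -0.02], TCP at [151.598, -554.67, 239.338] pointing down, gripper open.
Joint ranges: [-3.11, 3.11], [-0.84, 2.01], [0.21, 2.61], [-1.34, 4.49], [0.05, 2.63], [-2.56, 2.56]. Speed limits (rad/s): [2.57, 2.57, 3.14, 3.14, 3.14, 3.14].

INTERFACE

Orientations are given as a rotation vector (axis times angle).
In Python, from bench import env, cams, workorder gives the robot as it stands.
- The arm moves only by the tool jog_arm, never from a script. Its argument "commands" is a list of rows, each a list of 4 numbers: the shift along the tool's x, y, z in m, then the turn about the tool's z in rad. In form: [[tx, ty, tz, twist], ...]. A call has 1 to 8 rows; each row is the pose to reach, as a shift and turn from the pose commanded when the call began, along the tool's axes at that moment; what a row does not reach only later rows make up. A row lasts 1/12 s, in which the tool goes at most 41.7 mm and 7.16 degrees, less where a joint would pass 70% of its speed; a pose out of reach is approached as far as the arm can. A call with a gripper value outside its range is refused whole. "grip" is the opening in per cent of the stroke, from 0 (shut) to 100 (fully open), set as the call begins (left out, the last holds). The fingers move at their own pace and stop on an object; "newtons" is the grip in N (left out, the last holds). Time passes only in rows, so rows that repeat a pose let the fingers close. It gives the time, the measured TCP pose, the force, the opening and the grip force at its end, in the units of the state.
- env.sense(): the state, without advancing time (a new reading comes with each control period).
- cams.get_image(name): name is "scene" or "top"; returns a dict with "frame" (420x560x3 uint8, red, green, blue), "vfov" (degrees; the focal length in pixels is half the picture's height over the tangent of half this angle, whatever the lens; pixels are square), "cx", "cy" (the principal point, pixels), "position" and "orientation" of the camera in the world. Camera axes: x right, y down, z forward; pixel columns grow to the right and rows downward; lengths in mm; the calibration is good to about 2 mm. A picture is of the moment at which its call begins. There is no depth.
- workorder.sign_off(): hands the job in; it is judged then, once.
The state is a dict: "time_s": time; "joints": joint angles; "qvel": joint speeds; "joint_efforts": joint torques, N m; "position": TCP position; "tool_rot": TCP orientation; "contact_force": force on the tool from outside, world axes, zero at the start; "moment": the same for the moment, N m; "opening": finger opening in mm; "finger_force": force on a finger pad.
Only numpy, scipy, OpenCV 4.12 (cv2) and the standard library are available. Lean on these libraries where they do the work, as an engineer would, in place of code of your own. Each camera call takes 0.05 s, during which the arm holds its last target. There are 200 camera calls.

TASK

Three overhauled machine parts have been put back in each other's trays: move the bearing ring to the middle of the round pan, the square-flanged hub to the middle of the square tray, and the pillow block to the middle of the long tray, lying lengthwise along it. Each tray takes only one part, so first park one of the parts on the middle of the bare plywood board and leave the board empty at the end. Set every part down on its base rather than dropping it, and do not disturb the hammer, the jar or the tin.

Things in the scene. Friction and masses are not known exactly. Their poses are not given: they have to be found in the camera images.
- flange: Square-flanged hub, steel: a square plate 66 x 66 x 10 mm lying flat with a round upright boss 38 mm in diameter on its middle, boss top 48 mm above the underside. About 0.55 kg. Starts in the long tray. Origin: centre of the underside; z up along the boss, x and y along the plate's sides. Easiest gripped across the boss.
- bearing: Bearing ring, bright steel, lying flat with its hole upward: outer diameter 52 mm, hole 26 mm, height 36 mm. About 0.32 kg. Starts in the square tray. Origin: centre of the underside; z up along the hole's axis.
- block: Pillow block (bearing housing), dark steel: a foot 96 mm (along x) x 32 mm (along y) x 12 mm, and standing on its middle a round-topped housing 52 mm long (x), 28 mm thick (y), its flat faces at y = -14 and +14 mm, top 56 mm above the underside. About 0.6 kg. Starts in the round pan. Origin: centre of the underside; x along the foot, z up. Easiest gripped across the 28 mm thickness, near the top.
- square_tray: Square sheet-metal tray, fixed: 124 x 124 mm outside, 116 x 116 mm inside, rim 12 mm high, floor 4 mm thick. Home of the square-flanged hub. Origin: centre of the underside, on the bench top; x and y along its sides.
- round_pan: Round sheet-metal pan, fixed: 124 mm outside diameter, 116 mm inside, rim 12 mm high, floor 4 mm thick. Home of the bearing ring. Origin: centre of the underside, on the bench top.
- long_tray: Oblong sheet-metal tray, fixed: 144 mm (along its x) x 94 mm (y) outside, 136 x 86 mm inside, rim 12 mm high, floor 4 mm thick. Home of the pillow block. Origin: centre of the underside, on the bench top.
- board: Bare plywood board, fixed: 110 x 110 x 12 mm, no rim, empty at the start: the free spot for parking. Origin: centre of its underside, on the bench top; its top face is 12 mm higher.
- hammer: Hammer lying on the bench beyond the work, handle roughly crosswise; a bystander to be left alone. Origin: on its underside.
- jar: Glass jar with a steel lid, 66 mm in diameter, 85 mm high, standing beyond the work; a bystander to be left alone. Origin: centre of the underside.
- tin: Blue tin, 76 mm in diameter, 100 mm high, standing to the left of the work; a bystander to be left alone. Origin: centre of the underside.
There are look-alikes about, which are no part of the job. What is shaped like the flange but green or orange is not meant.

How it is judged (in metres and radians):
On the way:
1. one of the parts stands parked and released on the board (((horizontal distance between flange and board below 0.035 m and z of flange in the frame of board between 0.008 and 0.016 m and angle between flange's own z axis and vertical below 0.1 rad and linear speed of flange below 0.02 m/s and contact force between the fingers and flange below 0.1 N) or (horizontal distance between bearing and board below 0.035 m and z of bearing in the frame of board between 0.008 and 0.016 m and angle between bearing's own z axis and vertical below 0.1 rad and linear speed of bearing below 0.02 m/s and contact force between the fingers and bearing below 0.1 N) or (horizontal distance between block and board below 0.035 m and z of block in the frame of board between 0.008 and 0.016 m and angle between block's own z axis and vertical below 0.1 rad and linear speed of block below 0.02 m/s and contact force between the fingers and block below 0.1 N))), for 0.2 s.
At the end, for the whole second after the job is handed in: Bearing ring in the round pan, hub in the square tray, pillow block in the long tray: each on the floor, upright within 0.1 rad, within 15 mm of the centre, the block within 0.25 rad of lengthwise; all released and at rest (horizontal distance between flange and square_tray below 0.015 m and z of flange in the frame of square_tray between 0 and 0.008 m and angle between each of flange, bearing, block's own z axis and vertical below 0.1 rad and linear speed of each of flange, bearing, block below 0.02 m/s and contact force between the fingers and flange below 0.1 N and horizontal distance between bearing and round_pan below 0.015 m and z of bearing in the frame of round_pan between 0 and 0.008 m and contact force between the fingers and bearing below 0.1 N and horizontal distance between block and long_tray below 0.015 m and z of block in the frame of long_tray between 0 and 0.008 m and contact force between the fingers and block below 0.1 N and angle between the x axis of block and the x axis of long_tray, either way round below 0.25 rad); the robot touches nothing.
It fails at once if hammer is moved by more than 30 mm (distance of hammer from where it was at the start of the episode above 0.03 m).
It fails at once if jar is moved by more than 30 mm (distance of jar from where it was at the start of the episode above 0.03 m).
It fails at once if tin is moved by more than 30 mm (distance of tin from where it was at the start of the episode above 0.03 m).
It fails at once if a part is dropped: out of the fingers while its base is over 30 mm above the bench ((height (world z) of flange above 0.03 m and contact force between the fingers and flange below 0.05 N) or (height (world z) of bearing above 0.03 m and contact force between the fingers and bearing below 0.05 N) or (height (world z) of block above 0.03 m and contact force between the fingers and block below 0.05 N)).
It also fails if it takes over 104 s, if anything falls off the work surface, if the arm or the gripper's body presses on something with over 40 N, if the wrist force passes 120 N, or if a joint passes its speed limit or range.

## Working session

There is one attempt and no reset: what is moved stays moved. The work goes in short steps, Python scripts to look and compute and a tool call to move; the robot and the scene stay as the last step left them, time stands still between calls to the robot, and variables do not carry over. Pictures are saved under pics/ and viewed, at most 14 in all, crops included, and the job is handed in when it is done.

Besides the shell and the picture viewer there is one more tool, called as a command line: name --pt "numbers of a row" for each row, then --argument value for the rest. jog_arm: Moves the arm, as the interface text tells. Its arguments: {"type":"object","properties":{"commands":{"type":"array","items":{"type":"array","items":{"type":"number"}}},"grip":{"type":"number"},"newtons":{"type":"number"}},"required":["commands"]}

```bash
mkdir -p pics
cat > h.py <<'E'
import numpy as np, cv2
from bench import env, cams, workorder
def snap(n,f):
    im=cams.get_image(n); cv2.imwrite('pics/'+f,im['frame'][:,:,::-1]); 
    np.save('pics/'+f[:-4]+'.npy',{k:v for k,v in im.items() if k!='frame'},allow_pickle=True); return im
E
python3 - <<'E'
from h import *
for n in('top','scene'):
    im=snap(n,n+'0.png'); print(n,im['vfov'],im['cx'],im['cy'],im['position'],im['orientation'],[k for k in im])
print(env.sense())
E
```

```text
top 51.323444357483226 285.29509465342676 209.90990705688588 [ 452.87517067  104.31045612 1199.0230828 ] [-2.18070671  2.18829418 -0.09570705] ['frame', 'vfov', 'cx', 'cy', 'position', 'orientation']
scene 53.200664224269225 280.1928308264373 213.45620080803627 [1074.02356769 -641.53648105  939.37720103] [-2.25351563 -0.70827009  0.32368713] ['frame', 'vfov', 'cx', 'cy', 'position', 'orientation']
{'time_s': 0.1, 'joints': array([-1.32399042e+00,  3.20219579e-01,  1.56554318e+00, -3.06375289e-05,
        1.25740656e+00, -2.00169500e-02]), 'qvel': array([ 0.00074876, -0.00186801, -0.00478078, -0.00030854,  0.00248398,
       -0.00091522]), 'joint_efforts': array([-9.12813334e-05, -4.16410124e+01, -2.34705001e+01, -5.76425964e-05,
        4.91171668e-03, -8.86468371e-06]), 'position': array([ 151.49140559, -554.25923091,  238.57652598]), 'tool_rot': array([-3.11212477e+00, -4.17688961e-01,  3.25546425e-04]), 'contact_force': array([0.64279547, 0.03832164, 0.14998568]), 'moment': array([0.03170854, 0.02118004, 0.0013025 ]), 'finger_force': 0.0, 'opening': 85.40874514206612}
```

View pics/top0.png

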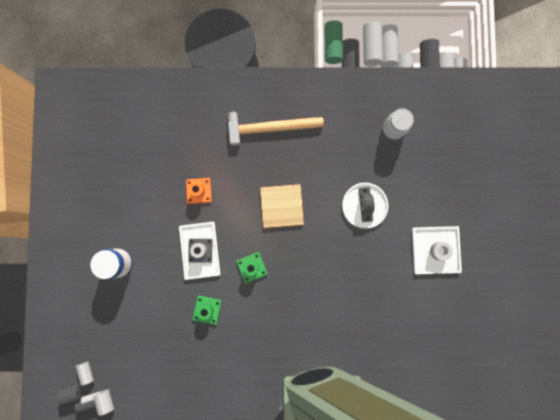

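View pics/scene0.png

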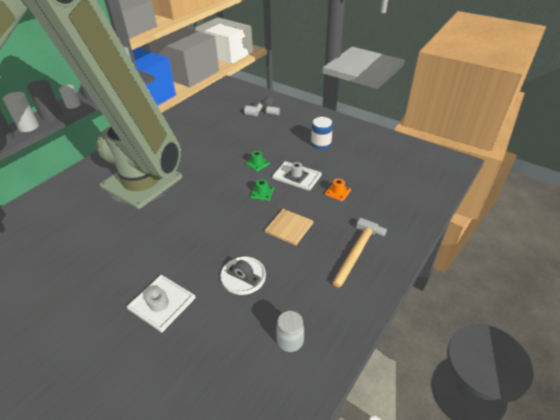

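The top view shows the hub at about (200,250) in the long tray, board (282,206), block in the pan (366,205), and bearing in the square tray (437,251). Green and orange decoys, tin, jar and hammer stand around. I'll enlarge.

Run:
```python
from h import *
im=cv2.imread('pics/top0.png')
for n,(x0,y0) in {'l':(170,175),'r':(335,175)}.items():
    c=cv2.resize(im[y0:y0+115,x0:x0+140],None,fx=5,fy=5,interpolation=cv2.INTER_CUBIC)
    for i in range(0,140,10): cv2.putText(c,str(x0+i),(i*5,8),0,.3,(0,255,255),1); cv2.line(c,(i*5,10),(i*5,15),(0,255,255),1)
    for i in range(0,115,10): cv2.putText(c,str(y0+i),(0,i*5+3),0,.3,(0,255,255),1)
    cv2.imwrite(f'pics/crop_{n}.png',c)
```

```text
(no output)
```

View pics/crop_l.png

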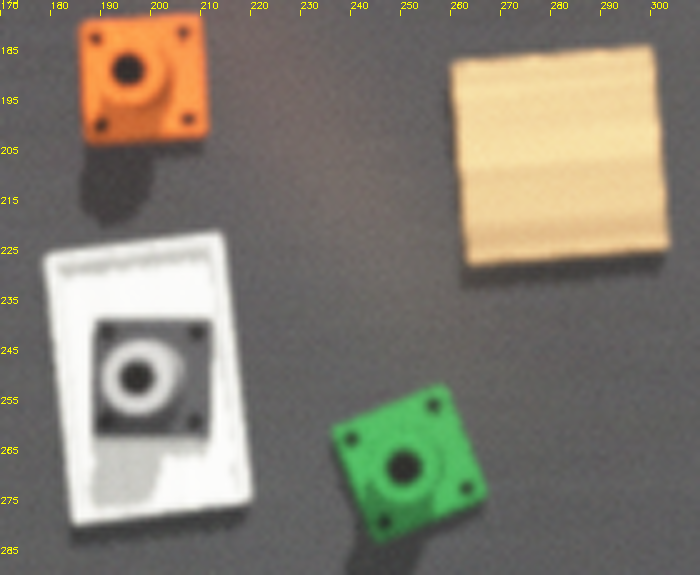

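View pics/crop_r.png

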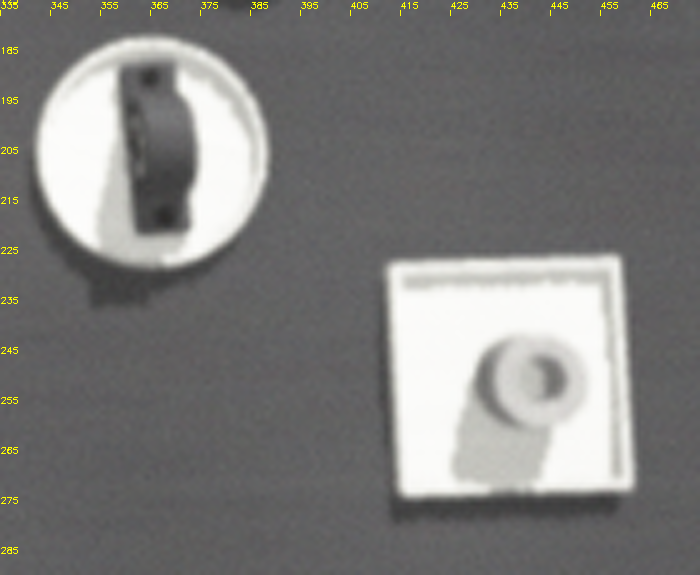

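Crops show the corners clearly; in crop pixels: board (452,62)-(668,246), long tray (44,255)-(252,500), hub boss hole (137,377), pan centre (151,153), block foot holes (150,77)/(166,216), square tray (387,262)-(634,488), bearing top centre (540,381).

```bash
cat >> h.py <<'E'
from scipy.spatial.transform import Rotation as R
def ray(m,px,z,k=0):
    f=210/np.tan(np.radians(m['vfov'])/2); px=np.atleast_2d(px).astype(float)
    d=np.c_[(px[:,0]-m['cx'])/f,(px[:,1]-m['cy'])/f,np.ones(len(px))]
    d=R.from_rotvec(m['orientation']).apply(d); p=np.array(m['position'])
    return p+d*((z-p[2])/d[:,2])[:,None]
def proj(m,P):
    f=210/np.tan(np.radians(m['vfov'])/2)
    q=R.from_rotvec(m['orientation']).inv().apply(np.atleast_2d(P)-m['position'])
    return q[:,:2]/q[:,2:]*f+[m['cx'],m['cy']]
def load(f): return np.load('pics/'+f+'.npy',allow_pickle=True).item()
E
python3 - <<'E'
from h import *
np.set_printoptions(precision=1,suppress=True)
m=load('top0')
def g(n,o,pts,z):
    P=ray(m,(np.array(pts)+.5)/5-.5+o,z)[:,:2]; print(n,'c',P.mean(0))
    if len(P)>1:
        e=np.roll(P,-1,0)-P; print('  len',np.linalg.norm(e,axis=1),'ang',np.degrees(np.arctan2(e[:,1],e[:,0])))
L=[170,175];Rr=[335,175]
g('board',L,[(452,62),(652,47),(668,246),(468,264)],12)
g('long',L,[(44,255),(221,233),(252,500),(75,523)],12)
g('flange plate',L,[(95,320),(212,319),(211,438),(95,435)],14)
g('flange hole',L,[(137,377)],52)
g('pan',Rr,[(36,153),(151,38),(267,153),(151,268)],12)
g('block holes',Rr,[(150,77),(166,216)],16)
g('block foot',Rr,[(119,65),(175,61),(190,230),(136,235)],16)
g('square',Rr,[(387,262),(620,256),(634,488),(400,497)],12)
g('bearing',Rr,[(493,381),(540,335),(588,381),(540,428)],40)
E
```

```text
board c [559.8 104.8]
  len [109.8 109.4 109.1 110.9] ang [ -85.8 -175.8   94.9    4.5]
long c [439.7 327.7]
  len [ 96.5 145.   95.6 145.3] ang [ -83.1 -172.9   97.1    7.5]
flange plate c [439.3 324.5]
  len [63.1 63.9 62.4 61.7] ang [ -89.7 -179.9   88.3    0.8]
flange hole c [440.2 325.9]
pan c [ 560.  -122.5]
  len [89.9 89.  90.  88.2] ang [ -45.4 -135.5  134.1   44.4]
block holes c [ 563.1 -125.5]
  len [76.4 76.4] ang [-174.5    5.5]
block foot c [ 562.5 -123.9]
  len [30.7 92.7 29.5 93.3] ang [ -86.1 -176.    95.1    4.7]
square c [ 438.2 -315.3]
  len [127.4 125.5 127.  126.9] ang [ -88.7 -178.6   91.9    1.6]
bearing c [ 435.4 -321.3]
  len [35.3 34.7 36.  34.6] ang [ -46.8 -134.6  133.1   44.2]
```

```bash
cat > go.py <<'E'
import sys; from h import *
# usage: go.py x y z [heading_deg]: shift in tool axes to the world target
a=[float(v) for v in sys.argv[1:]]; s=env.sense(); Q=R.from_rotvec(s['tool_rot'])
hx=Q.as_matrix()[:,0]; h=np.degrees(np.arctan2(hx[1],hx[0]))
print('t',round(s['time_s'],2),'pos',s['position'].round(1),'head',round(h,2),'zax',Q.as_matrix()[:,2].round(3),'open',round(s['opening'],1),'ff',round(s['finger_force'],1))
if len(a)>=3: print('shift m',(Q.inv().apply(np.array(a[:3])-s['position'])/1000).round(4), 'twist',round(np.radians(h-a[3]),3) if len(a)>3 else '')
E
python3 go.py 563 -124.7 110 5
```

```text
t 0.1 pos [ 151.5 -554.3  238.6] head 15.29 zax [-0.     0.002 -1.   ] open 85.4 ff 0.0
shift m [ 0.5102 -0.3056  0.1291] twist 0.18
```

jog_arm --pt "0.255 -0.153 0.03 0.09" --pt "0.255 -0.153 0.03 0.09" --pt "0.255 -0.153 0.03 0.09" --pt "0.255 -0.153 0.03 0.09" --pt "0.255 -0.153 0.03 0.18" --pt "0.255 -0.153 0.03 0.18" --pt "0.255 -0.153 0.03 0.18" --pt "0.255 -0.153 0.03 0.18"

```text
time_s: 0.77
position: [359.9, -335.3, 208.4]
tool_rot: [-3.135, -0.144, -0.001]
contact_force: [0.7, -0.0, 0.2]
opening: 85.7
finger_force: 0.0
```

```bash
python3 go.py 563 -124.7 110 5
```

```text
t 0.77 pos [ 359.9 -335.3  208.4] head 5.24 zax [ 0.     0.003 -1.   ] open 85.7 ff 0.0
shift m [ 0.2214 -0.1909  0.0992] twist 0.004
```

jog_arm --pt "0.2214 -0.1909 0.08 0" --pt "0.2214 -0.1909 0.08 0" --pt "0.2214 -0.1909 0.08 0" --pt "0.2214 -0.1909 0.08 0" --pt "0.2214 -0.1909 0.08 0" --pt "0.2214 -0.1909 0.08 0" --pt "0.2214 -0.1909 0.09 0" --pt "0.2214 -0.1909 0.09 0"

```text
time_s: 1.43
position: [563.2, -127.3, 116.9]
tool_rot: [-3.137, -0.141, 0.002]
contact_force: [0.2, -0.3, 0.8]
opening: 85.5
finger_force: 0.0
```

```bash
python3 go.py 563 -124.7 36 5
python3 - <<'E'
from h import *
im=snap('scene','s1.png'); f=im['frame'][200:340,150:330,::-1]
cv2.imwrite('pics/s1c.png',cv2.resize(f,None,fx=4,fy=4,interpolation=cv2.INTER_CUBIC))
E
```

```text
t 1.43 pos [ 563.2 -127.3  116.9] head 5.15 zax [-0.001  0.001 -1.   ] open 85.5 ff 0.0
shift m [ 0.0001 -0.0025  0.0809] twist 0.003
```

View pics/s1c.png

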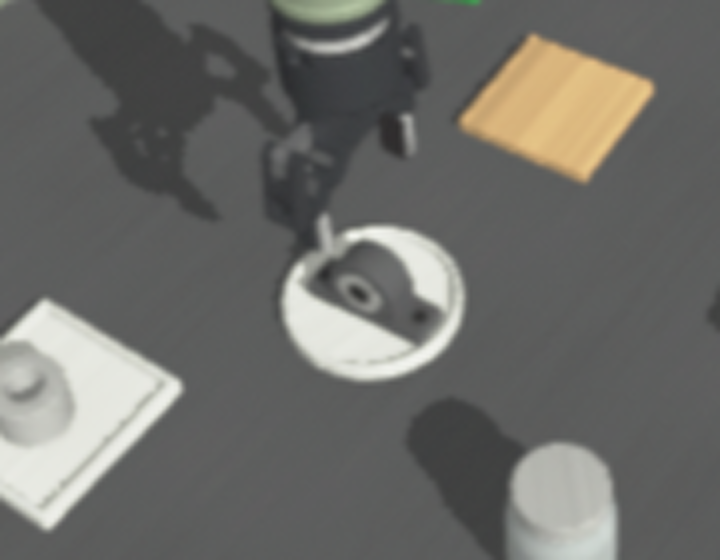

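The open jaws stand above the pan, block (crop 360,290) between them; fine. Descending halfway and re-reading.

jog_arm --pt "0 0 0.04 0" --pt "0 0 0.04 0" --pt "0 0 0.04 0"

```text
time_s: 1.73
position: [559.1, -130.9, 78.0]
tool_rot: [-3.137, -0.135, 0.009]
contact_force: [-0.2, 0.4, 0.1]
opening: 85.6
finger_force: 0.0
```

```bash
python3 go.py 563 -124.7 36 5
```

```text
t 1.73 pos [ 559.1 -130.9   78. ] head 4.94 zax [-0.006  0.001 -1.   ] open 85.6 ff 0.0
shift m [ 0.0047 -0.0058  0.042 ] twist -0.001
```

jog_arm --pt "0.005 -0.006 0.0 0" --pt "0.005 -0.006 0.02 0" --pt "0.005 -0.006 0.042 0" --pt "0.005 -0.006 0.042 0" --pt "0.005 -0.006 0.042 0"

```text
time_s: 2.15
position: [565.9, -124.4, 38.3]
tool_rot: [3.139, 0.135, 0.001]
contact_force: [-0.8, -0.3, 0.8]
opening: 85.6
finger_force: 0.0
```

```bash
python3 go.py 563 -124.7 36 5
```

```text
t 2.15 pos [ 565.9 -124.4   38.3] head 4.93 zax [ 0. -0. -1.] open 85.6 ff 0.0
shift m [-0.0029  0.      0.0023] twist -0.001
```

jog_arm --pt "-0.002 0 0.004 0" --pt "-0.002 0 0.004 0" --pt "-0.002 0 0.004 0" --pt "-0.002 0 0.004 0" --pt "-0.002 0 0.004 0" --pt "-0.002 0 0.004 0" --pt "-0.002 0 0.004 0" --pt "-0.002 0 0.004 0" --grip 0 --newtons 70

```text
time_s: 2.82
position: [564.2, -124.1, 34.2]
tool_rot: [3.139, 0.136, 0.002]
contact_force: [-1.1, 2.5, 6.0]
opening: 27.1
finger_force: 70.3
```

```bash
python3 go.py 563 -124.7 36 5
```

```text
t 2.82 pos [ 564.2 -124.1   34.2] head 4.96 zax [ 0.001 -0.    -1.   ] open 27.1 ff 70.3
shift m [-0.0012  0.0005 -0.0018] twist -0.001
```

jog_arm --pt "0 0 -0.02 0" --pt "0 0 -0.05 0" --pt "0 0 -0.05 0" --pt "-0.022 -0.228 -0.05 0" --pt "-0.022 -0.228 -0.05 0" --pt "-0.022 -0.228 -0.05 0" --pt "-0.022 -0.228 -0.05 0" --pt "-0.022 -0.228 -0.05 0"

```text
time_s: 3.48
position: [524.0, 82.0, 81.5]
tool_rot: [3.138, 0.135, -0.004]
contact_force: [1.5, 1.0, -7.4]
opening: 27.2
finger_force: 71.7
```

jog_arm --pt "0 -0.015 0 0" --pt "0 -0.015 0 0" --pt "0 -0.015 0 0" --pt "0 -0.015 0 0"

```text
time_s: 3.82
position: [523.9, 95.0, 82.1]
tool_rot: [3.138, 0.137, -0.003]
contact_force: [-0.2, -0.2, -6.1]
opening: 26.9
finger_force: 72.4
```

```bash
python3 go.py 561 105 43 4.6
```

```text
t 3.82 pos [523.9  95.   82.1] head 4.99 zax [-0.002 -0.001 -1.   ] open 26.9 ff 72.4
shift m [ 0.0379 -0.0068  0.039 ] twist 0.007
```

jog_arm --pt "0.038 -0.007 0 0" --pt "0.038 -0.007 0.01 0" --pt "0.038 -0.007 0.025 0" --pt "0.038 -0.007 0.035 0" --pt "0.038 -0.007 0.035 0" --pt "0.038 -0.007 0.035 0"

```text
time_s: 4.32
position: [561.0, 104.7, 47.3]
tool_rot: [3.138, 0.134, -0.004]
contact_force: [0.4, 0.3, -7.0]
opening: 26.9
finger_force: 72.2
```

```bash
python3 go.py 561 105 42.5 4.6
```

```text
t 4.32 pos [561.  104.7  47.3] head 4.9 zax [-0.003 -0.001 -1.   ] open 26.9 ff 72.2
shift m [ 0.0001 -0.0003  0.0048] twist 0.005
```

jog_arm --pt "0 0 0.002 0" --pt "0 0 0.004 0" --pt "0 0 0.005 0" --pt "0 0 0.005 0"

```text
time_s: 4.65
position: [561.8, 105.8, 43.5]
tool_rot: [3.139, 0.136, 0.001]
contact_force: [-0.1, 0.3, -6.6]
opening: 27.0
finger_force: 72.3
```

jog_arm --pt "0 0 0.001 0" --pt "0 0 0.0015 0" --pt "0 0 0.002 0" --pt "0 0 0.002 0"

```text
time_s: 4.98
position: [561.9, 105.9, 42.3]
tool_rot: [3.139, 0.137, 0.001]
contact_force: [-3.2, -0.1, 3.0]
opening: 26.8
finger_force: 73.6
```

jog_arm --pt "0 0 0 0" --pt "0 0 0 0" --pt "0 0 0 0" --pt "0 0 0 0" --pt "0 0 -0.03 0" --pt "0 0 -0.07 0" --pt "0 0 -0.1 0" --pt "0 0 -0.1 0" --grip 100

```text
time_s: 5.65
position: [565.9, 106.5, 148.0]
tool_rot: [-3.137, -0.136, -0.021]
contact_force: [0.6, 0.7, 0.4]
opening: 85.3
finger_force: 0.0
```

```bash
python3 go.py 435.4 -321.3 120 2
```

```text
t 5.65 pos [565.9 106.5 148. ] head 4.97 zax [ 0.013  0.002 -1.   ] open 85.3 ff 0.0
shift m [-0.1675  0.4149  0.0253] twist 0.052
```

jog_arm --pt "-0.12 0.3 0 0.05" --pt "-0.12 0.3 0 0.05" --pt "-0.12 0.3 0 0.05" --pt "-0.12 0.3 0 0.05" --pt "-0.12 0.3 0 0.05" --pt "-0.12 0.3 0 0.05" --pt "-0.12 0.3 0 0.05" --pt "-0.12 0.3 0 0.05"

```text
time_s: 6.32
position: [467.0, -206.1, 141.2]
tool_rot: [3.14, 0.056, 0.0]
contact_force: [0.2, -0.4, 0.1]
opening: 85.5
finger_force: 0.0
```

jog_arm --pt "-0.046 0.11 0.02 0" --pt "-0.046 0.11 0.02 0" --pt "-0.046 0.11 0.02 0" --pt "-0.046 0.11 0.02 0" --pt "-0.046 0.11 0.02 0" --pt "-0.046 0.11 0.02 0"

```text
time_s: 6.82
position: [426.2, -314.8, 121.0]
tool_rot: [-3.14, -0.057, 0.0]
contact_force: [-0.0, 0.4, -0.2]
opening: 85.3
finger_force: 0.0
```

```bash
python3 go.py 435.4 -321.3 22 2
python3 - <<'E'
from h import *
im=snap('scene','s2.png'); f=im['frame'][150:350,110:330,::-1]
cv2.imwrite('pics/s2c.png',cv2.resize(f,None,fx=3,fy=3,interpolation=cv2.INTER_CUBIC))
E
```

```text
t 6.82 pos [ 426.2 -314.8  121. ] head 2.06 zax [-0.     0.001 -1.   ] open 85.3 ff 0.0
shift m [0.009  0.0069 0.099 ] twist 0.001
```

View pics/s2c.png

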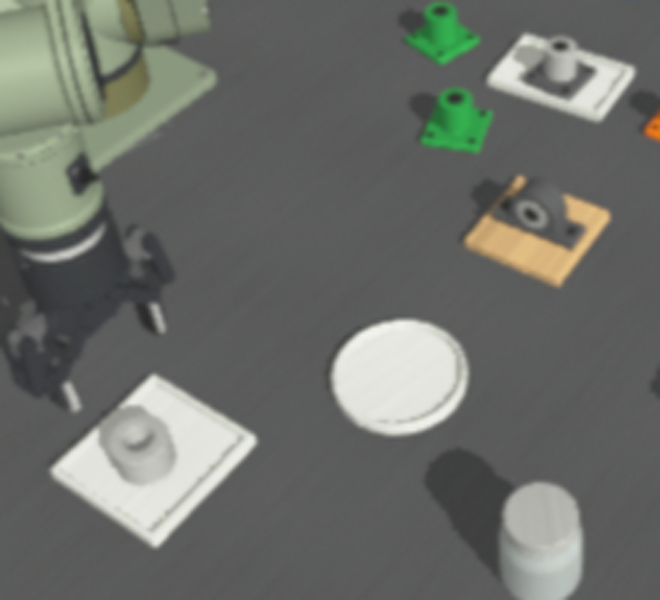

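The block stands on the board middle (crop 535,215); the bearing's top is at about crop (133,428), i.e. full (154.3,292.6). Cross-checking and moving down.

jog_arm --pt "0.009 0.007 0.0 0" --pt "0.009 0.007 0.04 0" --pt "0.009 0.007 0.06 0" --pt "0.009 0.007 0.06 0" --pt "0.009 0.007 0.06 0"

```text
time_s: 7.28
position: [435.8, -320.3, 61.0]
tool_rot: [-3.14, -0.061, 0.002]
contact_force: [0.9, 0.2, 0.1]
opening: 85.8
finger_force: 0.0
```

```bash
python3 go.py 435.4 -321.3 22 2; python3 -c "
from h import *
m=load('s2'); print(ray(m,[[154.3,292.6]],40), proj(m,[[435.4,-321.3,40]])); print(proj(load('top0'),[[435.4,-321.3,40]]))"
```

```text
t 7.28 pos [ 435.8 -320.3   61. ] head 2.23 zax [-0.001  0.001 -1.   ] open 85.8 ff 0.0
shift m [-0.0004  0.0011  0.039 ] twist 0.004
[[ 423.81432263 -317.06553244   40.        ]] [[156.15451047 295.83972456]]
[[442.66535408 250.83088465]]
```

Run:
```python
from h import *
im=snap('scene','s3.png'); f=im['frame'][230:350,100:240,::-1].copy()
c=cv2.resize(f,None,fx=5,fy=5,interpolation=cv2.INTER_CUBIC)
for z,rad,col in((40,26,(0,0,255)),(40,13,(0,255,255))):
    t=np.linspace(0,6.28,40); P=np.c_[435.4+rad*np.cos(t),-321.3+rad*np.sin(t),0*t+z]
    q=(proj(im,P)-[100,230]+.5)*5-.5; cv2.polylines(c,[q.astype(int).reshape(-1,1,2)],True,col,1)
a=np.radians(1.6); B=np.array([[62,62],[62,-62],[-62,-62],[-62,62]])@np.array([[np.cos(a),np.sin(a)],[-np.sin(a),np.cos(a)]])+[438.2,-315.3]
q=(proj(im,np.c_[B,[12]*4])-[100,230]+.5)*5-.5; cv2.polylines(c,[q.astype(int).reshape(-1,1,2)],True,(255,0,0),1)
cv2.imwrite('pics/s3c.png',c)
```

```text
(no output)
```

View pics/s3c.png

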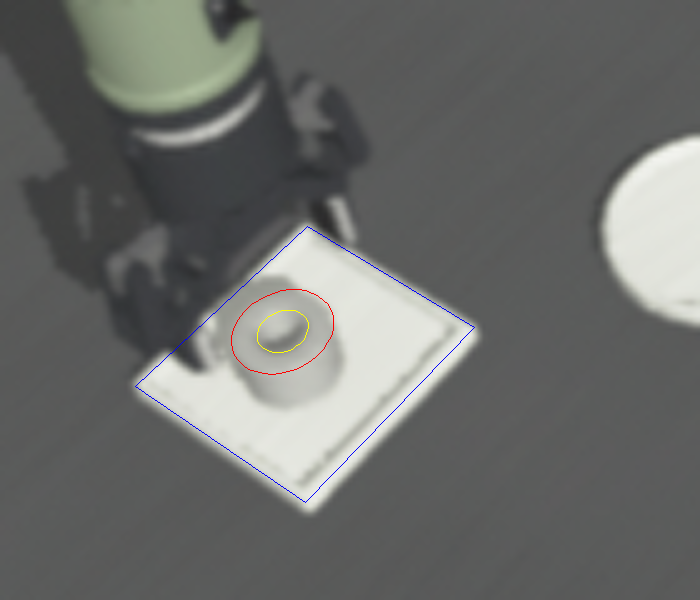

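The tray overlay fits within a pixel; the ring sits a few mm farther from the camera than overlaid, so I'll aim about 2 mm lower in x.

jog_arm --pt "-0.002 0 0.02 0" --pt "-0.002 0 0.037 0" --pt "-0.002 0 0.039 0" --pt "-0.002 0 0.039 0"

```text
time_s: 7.67
position: [434.1, -321.8, 23.1]
tool_rot: [3.14, 0.059, 0.001]
contact_force: [1.7, -0.7, 0.6]
opening: 85.6
finger_force: 0.0
```

jog_arm --pt "0 0 0 0" --pt "0 0 0 0" --pt "0 0 0 0" --pt "0 0 0 0" --pt "0 0 0 0" --pt "0 0 0 0" --pt "0 0 0 0" --grip 0 --newtons 60

```text
time_s: 8.25
position: [434.3, -322.1, 24.2]
tool_rot: [3.14, 0.057, 0.003]
contact_force: [-0.5, 1.5, 8.3]
opening: 49.9
finger_force: 61.3
```

```bash
python3 go.py 560 -122.5 90
```

```text
t 8.25 pos [ 434.3 -322.1   24.2] head 2.08 zax [ 0.002 -0.001 -1.   ] open 49.9 ff 61.3
shift m [ 0.133  -0.1948 -0.0657] twist
```

jog_arm --pt "0 0 -0.02 0" --pt "0 0 -0.055 0" --pt "0 0 -0.06 0" --pt "0.133 -0.195 -0.06 0" --pt "0.133 -0.195 -0.06 0" --pt "0.133 -0.195 -0.06 0" --pt "0.133 -0.195 -0.06 0" --pt "0.133 -0.195 -0.06 0"

```text
time_s: 8.92
position: [544.9, -143.8, 82.1]
tool_rot: [3.141, 0.057, -0.001]
contact_force: [1.0, -1.6, -2.8]
opening: 50.0
finger_force: 63.9
```

```bash
python3 go.py 560 -122.5 45
```

```text
t 8.92 pos [ 544.9 -143.8   82.1] head 2.08 zax [-0. -0. -1.] open 50.0 ff 63.9
shift m [ 0.0159 -0.0207  0.0371] twist
```

jog_arm --pt "0.016 -0.021 0 0" --pt "0.016 -0.021 0 0" --pt "0.016 -0.021 0.02 0" --pt "0.016 -0.021 0.037 0" --pt "0.016 -0.021 0.037 0" --pt "0.016 -0.021 0.037 0"

```text
time_s: 9.42
position: [558.5, -124.1, 44.4]
tool_rot: [-3.141, -0.057, 0.005]
contact_force: [0.3, 0.7, -1.9]
opening: 50.4
finger_force: 64.0
```

```bash
python3 go.py 560 -122.5 24
python3 - <<'E'
from h import *
im=snap('scene','s4.png'); x0,y0=190,220; f=im['frame'][y0:y0+100,x0:x0+110,::-1].copy()
c=cv2.resize(f,None,fx=6,fy=6,interpolation=cv2.INTER_CUBIC)
p=env.sense()['position']; z=p[2]+16
for cx,cy,z,rad,col in((p[0],p[1],z,26,(0,0,255)),(p[0],p[1],z,13,(0,255,255)),(560,-122.5,12,62,(255,0,0))):
    t=np.linspace(0,6.28,40); P=np.c_[cx+rad*np.cos(t),cy+rad*np.sin(t),0*t+z]
    q=(proj(im,P)-[x0,y0]+.5)*6-.5; cv2.polylines(c,[q.astype(int).reshape(-1,1,2)],True,col,1)
cv2.imwrite('pics/s4c.png',c)
E
```

```text
t 9.42 pos [ 558.5 -124.1   44.4] head 2.09 zax [-0.003  0.    -1.   ] open 50.4 ff 64.0
shift m [ 0.0016 -0.0016  0.0204] twist
```

View pics/s4c.png

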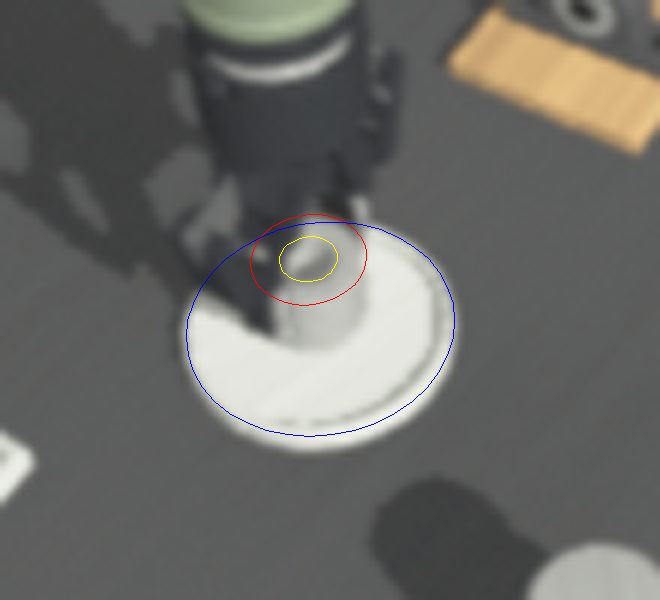

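The ring's hole (crop 308,258) matches the tool axis and it hangs above the pan centre. Lowering.

jog_arm --pt "0.0015 -0.0015 0.01 0" --pt "0.0015 -0.0015 0.016 0" --pt "0.0015 -0.0015 0.018 0" --pt "0.0015 -0.0015 0.018 0" --pt "0.0015 -0.0015 0.019 0"

```text
time_s: 9.88
position: [561.3, -122.5, 26.4]
tool_rot: [3.141, 0.058, 0.0]
contact_force: [0.6, 0.3, -2.4]
opening: 50.1
finger_force: 64.0
```

```bash
python3 go.py 560 -122.5 24
```

```text
t 9.88 pos [ 561.3 -122.5   26.4] head 2.1 zax [ 0. -0. -1.] open 50.1 ff 64.0
shift m [-0.0013 -0.      0.0024] twist
```

jog_arm --pt "-0.001 0 0.001 0" --pt "-0.001 0 0.002 0" --pt "-0.001 0 0.0025 0" --pt "-0.001 0 0.003 0" --pt "-0.001 0 0.003 0"

```text
time_s: 10.3
position: [560.1, -122.5, 24.3]
tool_rot: [3.141, 0.058, 0.0]
contact_force: [-2.8, 0.9, 3.4]
opening: 50.2
finger_force: 64.8
```

jog_arm --pt "0 0 0 0" --pt "0 0 0 0" --pt "0 0 0 0" --pt "0 0 0 0" --pt "0 0 -0.04 0" --pt "0 0 -0.08 0" --pt "0 0 -0.12 0" --pt "0 0 -0.12 0" --grip 100

```text
time_s: 10.97
position: [565.0, -123.5, 151.4]
tool_rot: [3.137, 0.058, 0.025]
contact_force: [1.1, -0.2, 1.1]
opening: 85.3
finger_force: 0.0
```

```bash
python3 go.py 440 325.2 125 3
```

```text
t 10.97 pos [ 565.  -123.5  151.4] head 2.11 zax [ 0.016 -0.004 -1.   ] open 85.3 ff 0.0
shift m [-0.1088 -0.4531  0.0228] twist -0.015
```

jog_arm --pt "-0.072 -0.31 0 0" --pt "-0.072 -0.31 0 0" --pt "-0.072 -0.31 0 0" --pt "-0.072 -0.31 0 0" --pt "-0.072 -0.31 0 0" --pt "-0.072 -0.31 0 0" --pt "-0.072 -0.31 0 0" --pt "-0.072 -0.31 0 0"

```text
time_s: 11.63
position: [475.6, 187.9, 143.2]
tool_rot: [-3.14, -0.06, -0.0]
contact_force: [-0.6, -0.5, 0.3]
opening: 85.1
finger_force: 0.0
```

jog_arm --pt "-0.032 -0.14 0.02 0" --pt "-0.032 -0.14 0.02 0" --pt "-0.032 -0.14 0.02 0" --pt "-0.032 -0.14 0.03 0" --pt "-0.032 -0.14 0.05 0" --pt "-0.032 -0.14 0.05 0" --pt "-0.032 -0.14 0.05 0"

```text
time_s: 12.22
position: [439.0, 323.1, 92.4]
tool_rot: [3.139, 0.059, -0.003]
contact_force: [0.5, 0.4, 0.4]
opening: 85.3
finger_force: 0.0
```

```bash
python3 go.py 440 325.2 32 2
python3 - <<'E'
from h import *
im=snap('scene','s5.png'); x0,y0=190,130; f=im['frame'][y0:y0+190,x0:x0+170,::-1].copy()
c=cv2.resize(f,None,fx=3.1,fy=3.1,interpolation=cv2.INTER_CUBIC)
for cx,cy,z,rad,col in((440,325.2,52,19,(0,0,255)),(560,-122.5,40,26,(0,0,255))):
    t=np.linspace(0,6.28,40); P=np.c_[cx+rad*np.cos(t),cy+rad*np.sin(t),0*t+z]
    q=(proj(im,P)-[x0,y0]+.5)*3.1-.5; cv2.polylines(c,[q.astype(int).reshape(-1,1,2)],True,col,1)
cv2.imwrite('pics/s5c.png',c)
E
```

```text
t 12.22 pos [439.  323.1  92.4] head 2.15 zax [-0.002 -0.002 -1.   ] open 85.3 ff 0.0
shift m [ 0.0013 -0.0022  0.0604] twist 0.003
```

View pics/s5c.png

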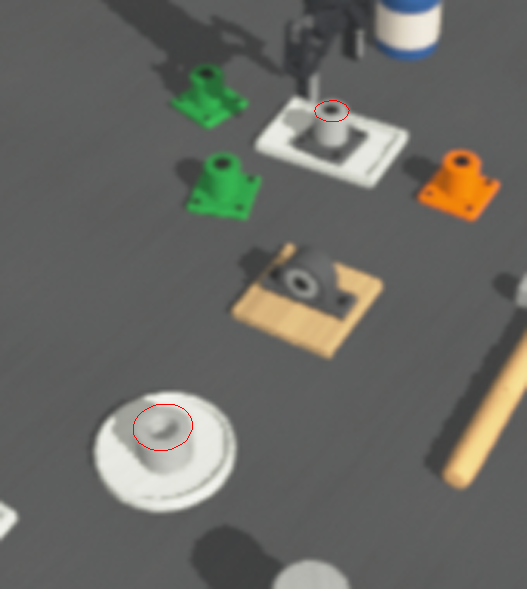

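The bearing sits in the pan's middle (crop 163,435), and the hub's boss top (crop 332,110) matches my overlay between the jaws. Gripping.

jog_arm --pt "0.0005 -0.002 0.03 0" --pt "0.0005 -0.002 0.055 0" --pt "0.0005 -0.002 0.06 0" --pt "0.0005 -0.002 0.06 0"

```text
time_s: 12.6
position: [440.0, 324.4, 32.8]
tool_rot: [3.14, 0.056, -0.003]
contact_force: [0.9, 0.1, 0.4]
opening: 85.6
finger_force: 0.0
```

jog_arm --pt "0 0 0 0" --pt "0 0 0 0" --pt "0 0 0 0" --pt "0 0 0 0" --pt "0 0 0 0" --pt "0 0 0 0" --pt "0 0 0 0" --pt "0 0 0 0" --grip 0 --newtons 70

```text
time_s: 13.27
position: [441.2, 326.5, 35.1]
tool_rot: [-3.139, -0.057, -0.005]
contact_force: [-1.1, 1.0, 7.0]
opening: 36.2
finger_force: 69.7
```

jog_arm --pt "0 0 -0.01 0" --pt "0 0 -0.03 0" --pt "0 0 -0.07 0" --pt "0 0 -0.1 0" --pt "0 0 -0.12 0" --pt "0 0 -0.12 0" --pt "0 0 -0.12 0"

```text
time_s: 13.85
position: [439.9, 325.3, 153.7]
tool_rot: [-3.141, -0.058, -0.001]
contact_force: [-0.4, -0.7, -6.0]
opening: 36.2
finger_force: 71.4
```

```bash
python3 go.py 438.2 -315.3 150
```

```text
t 13.85 pos [439.9 325.3 153.7] head 2.11 zax [ 0.001  0.    -1.   ] open 36.2 ff 71.4
shift m [-0.0253  0.6401  0.0035] twist
```

jog_arm --pt "-0.013 0.32 0 0" --pt "-0.013 0.32 0 0" --pt "-0.013 0.32 0 0" --pt "-0.013 0.32 0 0" --pt "-0.013 0.32 0 0" --pt "-0.013 0.32 0 0" --pt "-0.013 0.32 0 0" --pt "-0.013 0.32 0 0"

```text
time_s: 14.52
position: [436.2, 2.2, 151.0]
tool_rot: [3.14, 0.056, -0.009]
contact_force: [0.5, 0.4, -4.6]
opening: 36.1
finger_force: 72.2
```

jog_arm --pt "-0.013 0.32 0 0" --pt "-0.013 0.32 0 0" --pt "-0.013 0.32 0 0" --pt "-0.013 0.32 0 0" --pt "-0.013 0.32 0 0" --pt "-0.013 0.32 0 0" --pt "-0.013 0.32 0 0" --pt "-0.013 0.32 0 0"

```text
time_s: 15.18
position: [435.9, -317.8, 150.6]
tool_rot: [-3.14, -0.055, 0.006]
contact_force: [1.6, 0.3, -5.7]
opening: 35.9
finger_force: 72.3
```

```bash
python3 go.py 438.2 -315.3 60
```

```text
t 15.18 pos [ 435.9 -317.8  150.6] head 2.01 zax [-0.004  0.001 -1.   ] open 35.9 ff 72.3
shift m [ 0.0027 -0.0023  0.0906] twist
```

jog_arm --pt "0 0 0 0" --pt "0 0 0.03 0" --pt "0 0 0.06 0" --pt "0 0 0.09 0" --pt "0 0 0.1 0" --pt "0 0 0.1 0" --pt "0 0 0.1 0"

```text
time_s: 15.77
position: [437.3, -314.6, 52.6]
tool_rot: [-3.14, -0.058, 0.003]
contact_force: [-0.1, -0.3, -4.6]
opening: 36.1
finger_force: 72.2
```

```bash
python3 go.py 438.2 -315.3 35
```

```text
t 15.77 pos [ 437.3 -314.6   52.6] head 2.12 zax [-0.002  0.001 -1.   ] open 36.1 ff 72.2
shift m [0.0009 0.0008 0.0176] twist
```

jog_arm --pt "0 0 0.007 0" --pt "0 0 0.013 0" --pt "0 0 0.0145 0" --pt "0 0 0.0155 0" --pt "0 0 0.0165 0" --pt "0 0 0.0165 0"

```text
time_s: 16.27
position: [437.8, -315.2, 37.1]
tool_rot: [3.141, 0.058, 0.001]
contact_force: [-0.6, 0.3, -4.7]
opening: 35.9
finger_force: 72.2
```

jog_arm --pt "0 0 0.001 0" --pt "0 0 0.002 0" --pt "0 0 0.003 0" --pt "0 0 0.003 0"

```text
time_s: 16.6
position: [437.9, -315.3, 35.2]
tool_rot: [3.14, 0.058, 0.001]
contact_force: [-1.7, -0.1, 4.5]
opening: 36.2
finger_force: 73.8
```

Contact; release, rise and return to the block.

jog_arm --pt "0 0 0 0" --pt "0 0 0 0" --pt "0 0 0 0" --pt "0 0 0 0" --pt "0 0 -0.04 0" --pt "0 0 -0.08 0" --pt "0 0 -0.115 0" --pt "0 0 -0.115 0" --grip 100

```text
time_s: 17.27
position: [441.4, -317.7, 156.0]
tool_rot: [3.132, 0.058, 0.018]
contact_force: [0.4, -1.0, 0.7]
opening: 85.5
finger_force: 0.0
```

```bash
python3 go.py 561.5 105.8 140 5; python3 -c "
from h import *
im=snap('scene','s6.png');cv2.imwrite('pics/s6c.png',cv2.resize(im['frame'][150:340,110:330,::-1],None,fx=3,fy=3,interpolation=cv2.INTER_CUBIC))"
```

```text
t 17.27 pos [ 441.4 -317.7  156. ] head 2.12 zax [ 0.012 -0.009 -1.   ] open 85.5 ff 0.0
shift m [ 0.1355 -0.419   0.0136] twist -0.05
```

View pics/s6c.png

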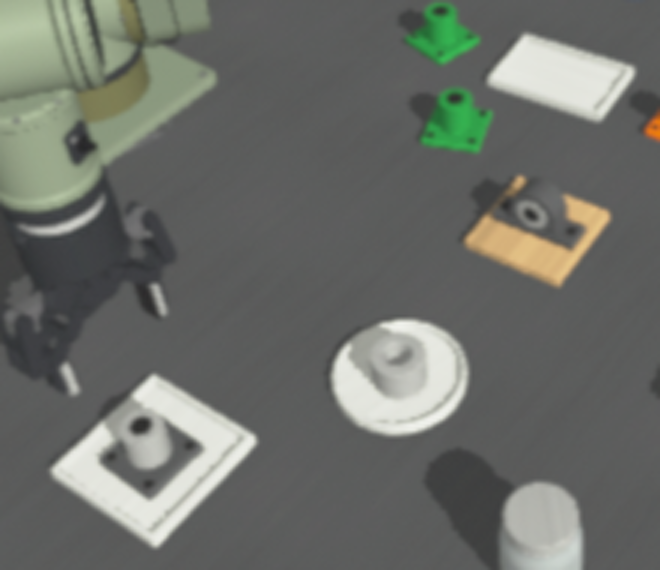

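The hub sits centred in the square tray (crop 150,460), the bearing in the pan (398,375), the block on the board (535,215). Going back to the block.

jog_arm --pt "0.098 -0.294 0 -0.05" --pt "0.098 -0.294 0 -0.05" --pt "0.098 -0.294 0 -0.05" --pt "0.098 -0.294 0 -0.05" --pt "0.098 -0.294 0 -0.05" --pt "0.098 -0.294 0 -0.05" --pt "0.098 -0.294 0 -0.05" --pt "0.098 -0.294 0 -0.05"

```text
time_s: 17.98
position: [524.9, -13.4, 147.4]
tool_rot: [-3.137, -0.141, 0.003]
contact_force: [0.3, 0.6, -0.4]
opening: 85.6
finger_force: 0.0
```

```bash
python3 go.py 561.5 105.8 125 5
```

```text
t 17.98 pos [524.9 -13.4 147.4] head 5.14 zax [-0.002  0.002 -1.   ] open 85.6 ff 0.0
shift m [ 0.0472 -0.1154  0.0225] twist 0.002
```

jog_arm --pt "0.047 -0.115 0.02 0" --pt "0.047 -0.115 0.02 0" --pt "0.047 -0.115 0.02 0" --pt "0.047 -0.115 0.02 0" --pt "0.047 -0.115 0.02 0" --pt "0.047 -0.115 0.05 0" --pt "0.047 -0.115 0.05 0" --pt "0.047 -0.115 0.05 0"

```text
time_s: 18.65
position: [559.8, 99.5, 97.3]
tool_rot: [3.138, 0.134, -0.008]
contact_force: [0.5, -0.5, 0.0]
opening: 85.6
finger_force: 0.0
```

```bash
python3 go.py 561.5 105.8 43 5
```

```text
t 18.65 pos [559.8  99.5  97.3] head 4.9 zax [-0.005 -0.001 -1.   ] open 85.6 ff 0.0
shift m [ 0.0025 -0.0061  0.0542] twist -0.002
```

jog_arm --pt "0 -0.006 0 0" --pt "0 -0.006 0.03 0" --pt "0 -0.006 0.05 0" --pt "0 -0.006 0.053 0" --pt "0 -0.006 0.053 0"

```text
time_s: 19.07
position: [560.8, 106.7, 45.8]
tool_rot: [3.139, 0.135, -0.002]
contact_force: [0.5, 0.1, -0.4]
opening: 85.0
finger_force: 0.0
```

jog_arm --pt "0 0 0 0" --pt "0 0 0 0" --pt "0 0 0 0" --pt "0 0 0 0" --pt "0 0 0 0" --pt "0 0 0 0" --pt "0 0 0 0" --pt "0 0 0 0" --grip 0 --newtons 70

```text
time_s: 19.73
position: [561.6, 106.8, 46.8]
tool_rot: [3.138, 0.137, 0.002]
contact_force: [0.3, -2.4, 6.6]
opening: 26.9
finger_force: 69.2
```

jog_arm --pt "0 0 -0.01 0" --pt "0 0 -0.04 0" --pt "0 0 -0.08 0" --pt "0 0 -0.08 0" --pt "0 0 -0.08 0"

```text
time_s: 20.15
position: [562.1, 107.3, 127.6]
tool_rot: [-3.138, -0.136, -0.006]
contact_force: [-0.3, -0.1, -7.3]
opening: 26.7
finger_force: 70.8
```

```bash
python3 go.py 440.5 327.5 118 7.3
```

```text
t 20.15 pos [562.1 107.3 127.6] head 4.97 zax [ 0.004  0.001 -1.   ] open 26.7 ff 70.8
shift m [-0.1021 -0.2299  0.0092] twist -0.041
```

jog_arm --pt "-0.102 -0.23 0 -0.04" --pt "-0.102 -0.23 0 -0.04" --pt "-0.102 -0.23 0 -0.04" --pt "-0.102 -0.23 0 -0.04" --pt "-0.102 -0.23 0 -0.04" --pt "-0.102 -0.23 0 -0.04" --pt "-0.102 -0.23 0 -0.04" --pt "-0.102 -0.23 0 -0.04"

```text
time_s: 20.82
position: [436.7, 328.3, 123.4]
tool_rot: [3.132, 0.206, -0.007]
contact_force: [-0.4, -0.2, -6.9]
opening: 27.0
finger_force: 72.2
```

jog_arm --pt "0 0 0 0" --pt "0 0 0.03 0" --pt "0 0 0.06 0" --pt "0 0 0.07 0" --pt "0 0 0.07 0" --pt "0 0 0.07 0"

```text
time_s: 21.32
position: [440.0, 326.3, 55.5]
tool_rot: [3.135, 0.197, -0.002]
contact_force: [-0.2, -0.1, -6.3]
opening: 26.2
finger_force: 72.2
```

```bash
python3 go.py 440.5 327.5 39 7.3
```

```text
t 21.32 pos [440.  326.3  55.5] head 7.18 zax [-0.001 -0.001 -1.   ] open 26.2 ff 72.2
shift m [ 0.0006 -0.0011  0.0165] twist -0.002
```

jog_arm --pt "0 -0.001 0.006 0" --pt "0 -0.001 0.011 0" --pt "0 -0.001 0.0135 0" --pt "0 -0.001 0.015 0" --pt "0 -0.001 0.0155 0" --pt "0 -0.001 0.0155 0"

```text
time_s: 21.82
position: [439.5, 328.3, 40.4]
tool_rot: [-3.135, -0.199, -0.0]
contact_force: [-0.8, -0.5, -7.4]
opening: 27.0
finger_force: 72.4
```

jog_arm --pt "0 0 0.001 0" --pt "0 0 0.0015 0" --pt "0 0 0.002 0" --pt "0 0 0.002 0"

```text
time_s: 22.15
position: [439.6, 328.4, 38.9]
tool_rot: [-3.135, -0.199, -0.001]
contact_force: [0.2, -0.9, -0.9]
opening: 27.0
finger_force: 73.1
```

jog_arm --pt "0 0 0.0005 0" --pt "0 0 0.001 0" --pt "0 0 0.001 0"

```text
time_s: 22.4
position: [439.6, 328.3, 38.8]
tool_rot: [-3.135, -0.199, -0.001]
contact_force: [-3.6, -2.5, 7.2]
opening: 27.0
finger_force: 74.4
```

jog_arm --pt "0 0 0 0" --pt "0 0 0 0" --pt "0 0 0 0" --pt "0 0 0 0" --pt "0 0 -0.04 0" --pt "0 0 -0.08 0" --pt "0 0 -0.12 0" --pt "0 0 -0.12 0" --grip 100

```text
time_s: 23.07
position: [443.5, 331.1, 165.2]
tool_rot: [-3.127, -0.199, -0.021]
contact_force: [1.1, 1.3, 0.5]
opening: 85.1
finger_force: 0.0
```

jog_arm --pt "0 0.2 -0.03 0" --pt "0 0.2 -0.03 0" --pt "0 0.2 -0.03 0" --pt "0 0.2 -0.03 0" --pt "0 0.2 -0.03 0" --pt "0 0.2 -0.03 0" --pt "0 0.2 -0.03 0" --pt "0 0.2 -0.03 0"

```text
time_s: 23.73
position: [464.8, 130.2, 187.1]
tool_rot: [-3.135, -0.198, -0.0]
contact_force: [0.5, -0.3, 0.5]
opening: 85.2
finger_force: 0.0
```

```bash
python3 -c "
from h import *
im=snap('scene','s7.png');cv2.imwrite('pics/s7c.png',cv2.resize(im['frame'][110:340,110:370,::-1],None,fx=2.6,fy=2.6,interpolation=cv2.INTER_CUBIC))
t=snap('top','t7.png');cv2.imwrite('pics/t7c.png',cv2.resize(t['frame'][110:310,170:470,::-1],None,fx=2.6,fy=2.6,interpolation=cv2.INTER_CUBIC))"
```

```text
(no output)
```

View pics/s7c.png

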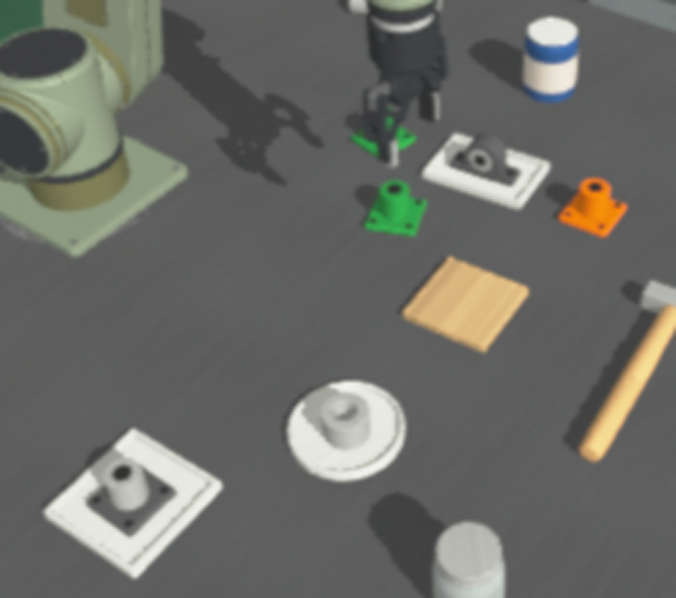

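View pics/t7c.png

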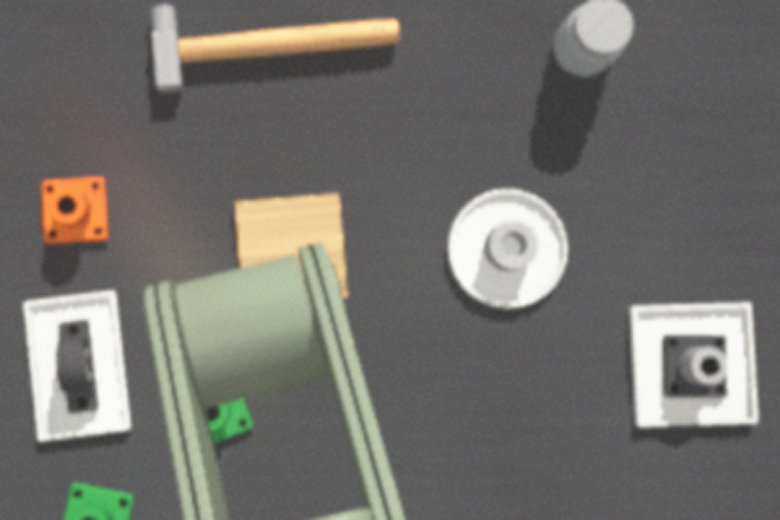

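Top view: hub (695,365) in the square tray, bearing (512,245) in the pan and block (75,366) lengthwise in the long tray, each near centre. The board is empty and the bystanders haven't moved.

jog_arm --pt "0 0 0 0" --pt "0 0 0 0" --pt "0 0 0 0" --pt "0 0 0 0"

```text
time_s: 24.17
position: [464.7, 130.4, 187.1]
tool_rot: [3.135, 0.201, -0.0]
contact_force: [0.0, -1.6, 0.5]
opening: 85.3
finger_force: 0.0
```

```bash
python3 -c "
from h import *
print(workorder.sign_off())"
```

```text
the job is handed in; nothing more can be done
None
```

The job is handed in at about 24 s; no verdict came back, but the last pictures show the bearing ring, hub and pillow block each set down near the middle of its own tray, the board empty, and the hammer, jar and tin where they were.

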